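# Pack the wheel chocks into the started tray

## Task

One of the two trays has been started with a single wheel chock: leave that chock where it is and pack all the loose chocks flat and crosswise into the same tray, close side by side on from it, each turned head to tail to its neighbour. Lay the mini pump lengthwise along the middle of the other tray, its end close to the wall nearest the robot, and stand the bell upright in that tray in line with the pump, beyond its far end. Leave the other things alone.

Things in the scene. Friction and masses are not known exactly. Their poses are not given: they have to be found in the camera images.
- tray_left: The left-hand aluminium tray, fixed, 268 (x) x 134 (y) x 30 high, walls and floor 6: inside 256 x 122. Origin: centre of its underside, on an oak board 12 above the work surface; x away from the robot, y left. One tray holds a chock at the start; it takes 5 chocks crosswise, each 44 wide on average head to tail, about 25 to spare in all.
- tray_right: The right-hand aluminium tray, fixed, 268 (x) x 134 (y) x 30 high, walls and floor 6: inside 256 x 122. Origin: centre of its underside, on an oak board 12 above the work surface; x away from the robot, y left. One tray holds a chock at the start; it takes 5 chocks crosswise, each 44 wide on average head to tail, about 25 to spare in all.
- chock1: Loose wheel chock to pack; 3 or 4 of chock1..4 are present. Flat beech wedge 110 long, 30 high; in plan 52 wide at the head (+x end), 36 at the tail. Side y=+22 is square to the ends; the -y side slants (-30 at head, -14 at tail). Square knob 22 x 22 on top at the origin, z 30 to 62. Origin: underside centre. 180 g.
- chock1_head (a point): Point in the head (wide end) of chock1: 45 from its origin along +x, 15 above its underside.
- chock2: Loose wheel chock to pack; 3 or 4 of chock1..4 are present. Flat beech wedge 110 long, 30 high; in plan 52 wide at the head (+x end), 36 at the tail. Side y=+22 is square to the ends; the -y side slants (-30 at head, -14 at tail). Square knob 22 x 22 on top at the origin, z 30 to 62. Origin: underside centre. 180 g.
- chock2_head (a point): Point in the head (wide end) of chock2: 45 from its origin along +x, 15 above its underside.
- chock3: Loose wheel chock to pack; 3 or 4 of chock1..4 are present. Flat beech wedge 110 long, 30 high; in plan 52 wide at the head (+x end), 36 at the tail. Side y=+22 is square to the ends; the -y side slants (-30 at head, -14 at tail). Square knob 22 x 22 on top at the origin, z 30 to 62. Origin: underside centre. 180 g.
- chock3_head (a point): Point in the head (wide end) of chock3: 45 from its origin along +x, 15 above its underside.
- chock4: Loose wheel chock to pack; 3 or 4 of chock1..4 are present. Flat beech wedge 110 long, 30 high; in plan 52 wide at the head (+x end), 36 at the tail. Side y=+22 is square to the ends; the -y side slants (-30 at head, -14 at tail). Square knob 22 x 22 on top at the origin, z 30 to 62. Origin: underside centre. 180 g.
- chock4_head (a point): Point in the head (wide end) of chock4: 45 from its origin along +x, 15 above its underside.
- first_a: Chock already in a tray; just one of first_a..d is present, crosswise by either end wall, head left or right. Flat beech wedge 110 long, 30 high; in plan 52 wide at the head (+x end), 36 at the tail. Side y=+22 is square to the ends; the -y side slants (-30 at head, -14 at tail). Square knob 22 x 22 on top at the origin, z 30 to 62. Origin: underside centre. 180 g.
- first_a_head (a point): Point in the head (wide end) of first_a: 45 from its origin along +x, 15 above its underside.
- first_b: Chock already in a tray; just one of first_a..d is present, crosswise by either end wall, head left or right. Flat beech wedge 110 long, 30 high; in plan 52 wide at the head (+x end), 36 at the tail. Side y=+22 is square to the ends; the -y side slants (-30 at head, -14 at tail). Square knob 22 x 22 on top at the origin, z 30 to 62. Origin: underside centre. 180 g.
- first_b_head (a point): Point in the head (wide end) of first_b: 45 from its origin along +x, 15 above its underside.
- first_c: Chock already in a tray; just one of first_a..d is present, crosswise by either end wall, head left or right. Flat beech wedge 110 long, 30 high; in plan 52 wide at the head (+x end), 36 at the tail. Side y=+22 is square to the ends; the -y side slants (-30 at head, -14 at tail). Square knob 22 x 22 on top at the origin, z 30 to 62. Origin: underside centre. 180 g.
- first_c_head (a point): Point in the head (wide end) of first_c: 45 from its origin along +x, 15 above its underside.
- first_d: Chock already in a tray; just one of first_a..d is present, crosswise by either end wall, head left or right. Flat beech wedge 110 long, 30 high; in plan 52 wide at the head (+x end), 36 at the tail. Side y=+22 is square to the ends; the -y side slants (-30 at head, -14 at tail). Square knob 22 x 22 on top at the origin, z 30 to 62. Origin: underside centre. 180 g.
- first_d_head (a point): Point in the head (wide end) of first_d: 45 from its origin along +x, 15 above its underside.
- pump: Mini pump lying flat, 140 long: red barrel 22 in diameter (x -48 to +48, axis 14 above the underside) between two black square collars 28 x 28 x 22 at the ends, which keep it from rolling. Both ends alike. Origin: centre of the underside; x along its length. About 120 g.
- bell: Steel bicycle bell standing upright: straight round skirt 46 in diameter and 30 high, domed above to 46 high in all. Origin: centre of the underside, z up. About 130 g.
- case: Steel socket set case, 110 x 200 x 45, a bystander standing beyond the trays; not part of the job. Origin: centre of the underside.
- grip: Purple handlebar grip, 125 long, 38 thick, lying, a bystander standing beyond the trays; not part of the job. Origin: centre of the underside.
- cage: Black bottle cage, 145 x 75 x 70, lying, a bystander standing beyond the trays; not part of the job. Origin: centre of the underside.
Things that resemble listed ones, but are neither listed nor needed, are in the scene too. Several things have the shape of the bell; the one meant has the colours described above.

How it is judged:
At the end, for the whole second after the job is handed in: Chocks flat, in line with the first (30 mm, 0.2 rad), neighbours under 60 mm apart centre to centre and opposed; first moved under 25 mm. Other tray, within 25 mm of its midline: pump flat, lengthwise (0.2 rad), centre 28-75 mm short of the tray centre; bell upright 30+ mm beyond it. All at rest (angle between each of chock1, chock2, chock3, chock4, first_a, first_b, first_c, first_d, bell's own z axis and vertical below 0.12 rad and linear speed of each of chock1, chock2, chock3, chock4, bell, pump below 0.02 m/s and x of chock1 in the frame of first_a between -0.03 and 0.03 m and y of chock1 in the frame of first_a between -0.215 and 0.215 m and z of chock1 in the frame of first_a between -0.008 and 0.008 m and angle between the x axis of each of chock1, chock2, chock3, chock4 and the x axis of first_a, either way round below 0.2 rad and x of chock1 in the frame of first_b between -0.03 and 0.03 m and y of chock1 in the frame of first_b between -0.215 and 0.215 m and z of chock1 in the frame of first_b between -0.008 and 0.008 m and angle between the x axis of each of chock1, chock2, chock3, chock4 and the x axis of first_b, either way round below 0.2 rad and x of chock1 in the frame of first_c between -0.03 and 0.03 m and y of chock1 in the frame of first_c between -0.215 and 0.215 m and z of chock1 in the frame of first_c between -0.008 and 0.008 m and angle between the x axis of each of chock1, chock2, chock3, chock4 and the x axis of first_c, either way round below 0.2 rad and x of chock1 in the frame of first_d between -0.03 and 0.03 m and y of chock1 in the frame of first_d between -0.215 and 0.215 m and z of chock1 in the frame of first_d between -0.008 and 0.008 m and angle between the x axis of each of chock1, chock2, chock3, chock4 and the x axis of first_d, either way round below 0.2 rad and (horizontal distance between chock1 and chock2 below 0.06 m or horizontal distance between chock1 and chock3 below 0.06 m or horizontal distance between chock1 and chock4 below 0.06 m or horizontal distance between chock1 and first_a below 0.06 m or horizontal distance between chock1 and first_b below 0.06 m or horizontal distance between chock1 and first_c below 0.06 m or horizontal distance between chock1 and first_d below 0.06 m) and (horizontal distance between chock1 and chock2 above 0.075 m or horizontal distance between chock1_head and chock2_head above 0.08 m) and (horizontal distance between chock1 and chock3 above 0.075 m or horizontal distance between chock1_head and chock3_head above 0.08 m) and (horizontal distance between chock1 and chock4 above 0.075 m or horizontal distance between chock1_head and chock4_head above 0.08 m) and (horizontal distance between chock1 and first_a above 0.075 m or horizontal distance between chock1_head and first_a_head above 0.08 m) and (horizontal distance between chock1 and first_b above 0.075 m or horizontal distance between chock1_head and first_b_head above 0.08 m) and (horizontal distance between chock1 and first_c above 0.075 m or horizontal distance between chock1_head and first_c_head above 0.08 m) and (horizontal distance between chock1 and first_d above 0.075 m or horizontal distance between chock1_head and first_d_head above 0.08 m) and x of chock2 in the frame of first_a between -0.03 and 0.03 m and y of chock2 in the frame of first_a between -0.215 and 0.215 m and z of chock2 in the frame of first_a between -0.008 and 0.008 m and x of chock2 in the frame of first_b between -0.03 and 0.03 m and y of chock2 in the frame of first_b between -0.215 and 0.215 m and z of chock2 in the frame of first_b between -0.008 and 0.008 m and x of chock2 in the frame of first_c between -0.03 and 0.03 m and y of chock2 in the frame of first_c between -0.215 and 0.215 m and z of chock2 in the frame of first_c between -0.008 and 0.008 m and x of chock2 in the frame of first_d between -0.03 and 0.03 m and y of chock2 in the frame of first_d between -0.215 and 0.215 m and z of chock2 in the frame of first_d between -0.008 and 0.008 m and (horizontal distance between chock2 and chock1 below 0.06 m or horizontal distance between chock2 and chock3 below 0.06 m or horizontal distance between chock2 and chock4 below 0.06 m or horizontal distance between chock2 and first_a below 0.06 m or horizontal distance between chock2 and first_b below 0.06 m or horizontal distance between chock2 and first_c below 0.06 m or horizontal distance between chock2 and first_d below 0.06 m) and (horizontal distance between chock2 and chock3 above 0.075 m or horizontal distance between chock2_head and chock3_head above 0.08 m) and (horizontal distance between chock2 and chock4 above 0.075 m or horizontal distance between chock2_head and chock4_head above 0.08 m) and (horizontal distance between chock2 and first_a above 0.075 m or horizontal distance between chock2_head and first_a_head above 0.08 m) and (horizontal distance between chock2 and first_b above 0.075 m or horizontal distance between chock2_head and first_b_head above 0.08 m) and (horizontal distance between chock2 and first_c above 0.075 m or horizontal distance between chock2_head and first_c_head above 0.08 m) and (horizontal distance between chock2 and first_d above 0.075 m or horizontal distance between chock2_head and first_d_head above 0.08 m) and x of chock3 in the frame of first_a between -0.03 and 0.03 m and y of chock3 in the frame of first_a between -0.215 and 0.215 m and z of chock3 in the frame of first_a between -0.008 and 0.008 m and x of chock3 in the frame of first_b between -0.03 and 0.03 m and y of chock3 in the frame of first_b between -0.215 and 0.215 m and z of chock3 in the frame of first_b between -0.008 and 0.008 m and x of chock3 in the frame of first_c between -0.03 and 0.03 m and y of chock3 in the frame of first_c between -0.215 and 0.215 m and z of chock3 in the frame of first_c between -0.008 and 0.008 m and x of chock3 in the frame of first_d between -0.03 and 0.03 m and y of chock3 in the frame of first_d between -0.215 and 0.215 m and z of chock3 in the frame of first_d between -0.008 and 0.008 m and (horizontal distance between chock3 and chock1 below 0.06 m or horizontal distance between chock3 and chock2 below 0.06 m or horizontal distance between chock3 and chock4 below 0.06 m or horizontal distance between chock3 and first_a below 0.06 m or horizontal distance between chock3 and first_b below 0.06 m or horizontal distance between chock3 and first_c below 0.06 m or horizontal distance between chock3 and first_d below 0.06 m) and (horizontal distance between chock3 and chock4 above 0.075 m or horizontal distance between chock3_head and chock4_head above 0.08 m) and (horizontal distance between chock3 and first_a above 0.075 m or horizontal distance between chock3_head and first_a_head above 0.08 m) and (horizontal distance between chock3 and first_b above 0.075 m or horizontal distance between chock3_head and first_b_head above 0.08 m) and (horizontal distance between chock3 and first_c above 0.075 m or horizontal distance between chock3_head and first_c_head above 0.08 m) and (horizontal distance between chock3 and first_d above 0.075 m or horizontal distance between chock3_head and first_d_head above 0.08 m) and x of chock4 in the frame of first_a between -0.03 and 0.03 m and y of chock4 in the frame of first_a between -0.215 and 0.215 m and z of chock4 in the frame of first_a between -0.008 and 0.008 m and x of chock4 in the frame of first_b between -0.03 and 0.03 m and y of chock4 in the frame of first_b between -0.215 and 0.215 m and z of chock4 in the frame of first_b between -0.008 and 0.008 m and x of chock4 in the frame of first_c between -0.03 and 0.03 m and y of chock4 in the frame of first_c between -0.215 and 0.215 m and z of chock4 in the frame of first_c between -0.008 and 0.008 m and x of chock4 in the frame of first_d between -0.03 and 0.03 m and y of chock4 in the frame of first_d between -0.215 and 0.215 m and z of chock4 in the frame of first_d between -0.008 and 0.008 m and (horizontal distance between chock4 and chock1 below 0.06 m or horizontal distance between chock4 and chock2 below 0.06 m or horizontal distance between chock4 and chock3 below 0.06 m or horizontal distance between chock4 and first_a below 0.06 m or horizontal distance between chock4 and first_b below 0.06 m or horizontal distance between chock4 and first_c below 0.06 m or horizontal distance between chock4 and first_d below 0.06 m) and (horizontal distance between chock4 and first_a above 0.075 m or horizontal distance between chock4_head and first_a_head above 0.08 m) and (horizontal distance between chock4 and first_b above 0.075 m or horizontal distance between chock4_head and first_b_head above 0.08 m) and (horizontal distance between chock4 and first_c above 0.075 m or horizontal distance between chock4_head and first_c_head above 0.08 m) and (horizontal distance between chock4 and first_d above 0.075 m or horizontal distance between chock4_head and first_d_head above 0.08 m) and distance of each of first_a, first_b, first_c, first_d from where it was at the start of the episode below 0.025 m and (horizontal distance between first_a and chock1 below 0.06 m or horizontal distance between first_a and chock2 below 0.06 m or horizontal distance between first_a and chock3 below 0.06 m or horizontal distance between first_a and chock4 below 0.06 m) and (horizontal distance between first_a and chock1 between 0.075 and 0.12 m or horizontal distance between first_a and chock2 between 0.075 and 0.12 m or horizontal distance between first_a and chock3 between 0.075 and 0.12 m or horizontal distance between first_a and chock4 between 0.075 and 0.12 m) and (horizontal distance between first_a and chock1 between 0.121 and 0.18 m or horizontal distance between first_a and chock2 between 0.121 and 0.18 m or horizontal distance between first_a and chock3 between 0.121 and 0.18 m or horizontal distance between first_a and chock4 between 0.121 and 0.18 m) and (x of pump in the frame of first_a below -0.08 m or x of pump in the frame of first_a above 0.08 m) and (x of bell in the frame of first_a below -0.08 m or x of bell in the frame of first_a above 0.08 m) and (horizontal distance between first_b and chock1 below 0.06 m or horizontal distance between first_b and chock2 below 0.06 m or horizontal distance between first_b and chock3 below 0.06 m or horizontal distance between first_b and chock4 below 0.06 m) and (horizontal distance between first_b and chock1 between 0.075 and 0.12 m or horizontal distance between first_b and chock2 between 0.075 and 0.12 m or horizontal distance between first_b and chock3 between 0.075 and 0.12 m or horizontal distance between first_b and chock4 between 0.075 and 0.12 m) and (horizontal distance between first_b and chock1 between 0.121 and 0.18 m or horizontal distance between first_b and chock2 between 0.121 and 0.18 m or horizontal distance between first_b and chock3 between 0.121 and 0.18 m or horizontal distance between first_b and chock4 between 0.121 and 0.18 m) and (x of pump in the frame of first_b below -0.08 m or x of pump in the frame of first_b above 0.08 m) and (x of bell in the frame of first_b below -0.08 m or x of bell in the frame of first_b above 0.08 m) and (horizontal distance between first_c and chock1 below 0.06 m or horizontal distance between first_c and chock2 below 0.06 m or horizontal distance between first_c and chock3 below 0.06 m or horizontal distance between first_c and chock4 below 0.06 m) and (horizontal distance between first_c and chock1 between 0.075 and 0.12 m or horizontal distance between first_c and chock2 between 0.075 and 0.12 m or horizontal distance between first_c and chock3 between 0.075 and 0.12 m or horizontal distance between first_c and chock4 between 0.075 and 0.12 m) and (horizontal distance between first_c and chock1 between 0.121 and 0.18 m or horizontal distance between first_c and chock2 between 0.121 and 0.18 m or horizontal distance between first_c and chock3 between 0.121 and 0.18 m or horizontal distance between first_c and chock4 between 0.121 and 0.18 m) and (x of pump in the frame of first_c below -0.08 m or x of pump in the frame of first_c above 0.08 m) and (x of bell in the frame of first_c below -0.08 m or x of bell in the frame of first_c above 0.08 m) and (horizontal distance between first_d and chock1 below 0.06 m or horizontal distance between first_d and chock2 below 0.06 m or horizontal distance between first_d and chock3 below 0.06 m or horizontal distance between first_d and chock4 below 0.06 m) and (horizontal distance between first_d and chock1 between 0.075 and 0.12 m or horizontal distance between first_d and chock2 between 0.075 and 0.12 m or horizontal distance between first_d and chock3 between 0.075 and 0.12 m or horizontal distance between first_d and chock4 between 0.075 and 0.12 m) and (horizontal distance between first_d and chock1 between 0.121 and 0.18 m or horizontal distance between first_d and chock2 between 0.121 and 0.18 m or horizontal distance between first_d and chock3 between 0.121 and 0.18 m or horizontal distance between first_d and chock4 between 0.121 and 0.18 m) and (x of pump in the frame of first_d below -0.08 m or x of pump in the frame of first_d above 0.08 m) and (x of bell in the frame of first_d below -0.08 m or x of bell in the frame of first_d above 0.08 m) and ((x of pump in the frame of tray_left between -0.075 and -0.028 m and y of pump in the frame of tray_left between -0.025 and 0.025 m and z of each of pump, bell in the frame of tray_left below 0.014 m and angle between the x axis of pump and the x axis of tray_left, either way round below 0.2 rad and x of bell in the frame of tray_left between 0.03 and 0.12 m and y of bell in the frame of tray_left between -0.025 and 0.025 m) or (x of pump in the frame of tray_right between -0.075 and -0.028 m and y of pump in the frame of tray_right between -0.025 and 0.025 m and z of each of pump, bell in the frame of tray_right below 0.014 m and angle between the x axis of pump and the x axis of tray_right, either way round below 0.2 rad and x of bell in the frame of tray_right between 0.03 and 0.12 m and y of bell in the frame of tray_right between -0.025 and 0.025 m))); the robot touches nothing.
It fails at once if a bystander (case, handlebar grip, bottle cage) is pushed more than 30 mm (distance of any of case, grip, cage from where it was at the start of the episode above 0.03 m).
Of chock1, chock2, chock3, chock4 only 3 to 4 are there at a start; the rules pass over those that are not, and their reading is None.
Of first_a, first_b, first_c, first_d only 1 to 1 are there at a start; the rules pass over those that are not, and their reading is None.
At some moment in a run one of chock1, chock2, chock3, chock4, pump, bell may be knocked a few centimetres aside while the robot is not near it.
Once in a run the grip may slacken for a moment while it holds something.
It also fails if it takes over 210 s, if anything falls off the work surface, if the arm or the gripper's body presses on something with over 40 N, if the wrist force passes 120 N, or if a joint passes its speed limit or range.

## Robot

A 6-joint arm with a two-finger parallel gripper is mounted at the origin on the work surface. World frame = base frame: x ahead of the robot, y to its left, z up, the work surface at z = 0. Lengths are in m, angles in rad, forces in N, time in s.
With the tool pointing down it reaches from about 0.35 to 0.8 m from the base axis. Payload 7.3 kg.
Tool frame: the origin (TCP) lies between the finger pads; the fingertips stand 25 mm ahead of it and the grasp point (between the pads) lies 6 mm ahead of it (r.tip_extent is the distance from the TCP to the fingertips, in m); z points along the fingers, y is the line along which they close (so a half turn about z gives the same grasp; the last joint's range is limited). The gripper opens to 85 mm and grips with 20 to 120 N. Pads are 22 mm wide; open, the fingers measure 114 mm over their backs; the gripper's body (76 mm by 85 mm) begins 54 mm behind the grasp point. The pads swing forward as they close: fully open they stand 13 mm farther back than shut.
Start: joints at [-1.333, 0.342, 1.524, -0, 1.275, -0.146], TCP at [0.197, -0.487, 0.256] pointing down, gripper open.
Joint ranges: [-2.53, 2.53], [-0.77, 2.02], [0.04, 2.7], [-1, 4.14], [0.28, 2.66], [-3.11, 3.11]. Speed limits (rad/s): [2.57, 2.57, 3.14, 3.14, 3.14, 3.14].

## Interface

Orientations are given as a unit quaternion [x, y, z, w].
In Python, from workcell import r, command_gripper, optics gives the robot as it stands. The module is installed in compiled form; this text tells all that it offers. Calls block until the motion is done:
- r.reach(position, orientation): joint-space move of the TCP to a pose.
- r.move_straight(position, orientation=None, speed=0.15, max_force=None): straight line of the TCP; orientation=None keeps the orientation; speed is the mean speed in m/s. With max_force (N) it stops when the force on the tool has changed by that much, and returns True; else False.
- r.movej(angles): joint-space move.
- command_gripper(opening, force=None): finger opening in m; force is the grip in N (None keeps the last); returns when the fingers have stopped.
- r.hold(seconds).
- r.solve_ik(position, orientation): joint angles nearest the present ones, or None.
- r.read_state(): the state.
- optics.get_image(name): name is "scene" or "top" or "wrist"; returns (picture, depth): 480x640x3 uint8, red, green, blue; 480x640 float32, m along the optical axis (not along the pixel's ray), 0 where there is no reading.
- optics.camera_model(name): a dict with "K" (3x3 intrinsics, pixels), "R" (3x3) and "t" (3): a world point X has camera coordinates R X + t; the wrist camera has in their place "tool_from_camera" (4x4, takes a point from camera to tool coordinates, whose origin is the TCP and whose axes are the flange's). Camera axes: x right, y down, z forward; pixel columns grow to the right and rows downward; lengths in m; the calibration is good to about 2 mm. A picture is of the moment at which its call begins: read the wrist's pose just before it. camera_model takes no time and is no camera call.
A pose or a line that the arm cannot do raises r.PlanningError and nothing moves.
- r.finish_job(): hands the job in; it is judged then, once.
The state is a dict: "time_s": time; "joint_positions": joint angles; "dq": joint speeds; "tau": joint torques, N m; "eef_pos": TCP position; "eef_rot": TCP orientation; "contact_force": force on the tool from outside, world axes, zero at the start; "torque": the same for the moment, N m; "grip_width": finger opening in m; "grip_force": force on a finger pad.
Only numpy, scipy, OpenCV 4.12 (cv2) and the standard library are available. Lean on these libraries where they do the work, as an engineer would, in place of code of your own. Each camera call takes 0.05 s, during which the arm holds its last target. There are 200 camera calls.

## Working session

There is one attempt and no reset: what is moved stays moved. The work goes in short steps, each a Python script; the robot and the scene stay as the last script left them, time stands still between calls to the robot, and variables do not carry over. Pictures are saved under pics/ and viewed, at most 14 in all, crops included, and the job is handed in when it is done.

```bash
mkdir -p pics; ls; python3 - <<'E'
from workcell import r, command_gripper, optics
import cv2, numpy as np
for n in ["top","scene"]:
    im,d=optics.get_image(n); cv2.imwrite(f"pics/{n}0.png",im[...,::-1]); np.savez(f"{n}0.npz",im=im,d=d)
    m=optics.camera_model(n); print(n,np.round(m["K"],1).tolist(),np.round(m["R"],4).tolist(),np.round(m["t"],4).tolist())
m=optics.camera_model("wrist");print({k:np.round(v,4).tolist() for k,v in m.items()})
s=r.read_state();print(s["time_s"],s["eef_pos"],s["eef_rot"],s["grip_width"])
E
```

```text
pics
top [[522.5, 0.0, 318.5], [0.0, 522.5, 237.5], [0.0, 0.0, 1.0]] [[0.022, -0.9996, -0.0177], [-0.9958, -0.0203, -0.0897], [0.0893, 0.0196, -0.9958]] [0.0768, 0.4948, 1.1573]
scene [[531.6, 0.0, 315.7], [0.0, 531.6, 227.2], [0.0, 0.0, 1.0]] [[-0.1196, 0.9926, 0.0188], [0.6147, 0.0889, -0.7837], [-0.7796, -0.0822, -0.6208]] [-0.0403, -0.2845, 1.8468]
{'K': [[347.6265, 0.0, 312.9539], [0.0, 347.6265, 240.4417], [0.0, 0.0, 1.0]], 'tool_from_camera': [[0.0007, -0.9612, -0.2758, 0.0699], [1.0, 0.0006, 0.0002, -0.0007], [-0.0, -0.2758, 0.9612, -0.1184], [0.0, 0.0, 0.0, 1.0]]}
0.1 [ 0.19650929 -0.4864842   0.25568967] [ 9.81646638e-01  1.90707590e-01 -4.63819022e-05 -7.00526174e-04] 0.08573420855613581
```

View pics/top0.png

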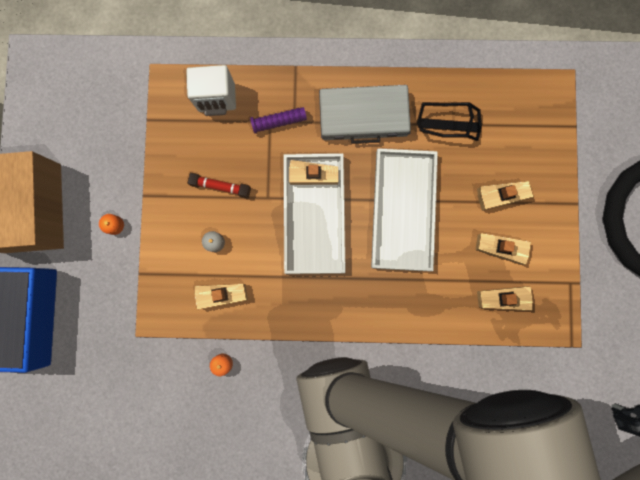

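View pics/scene0.png

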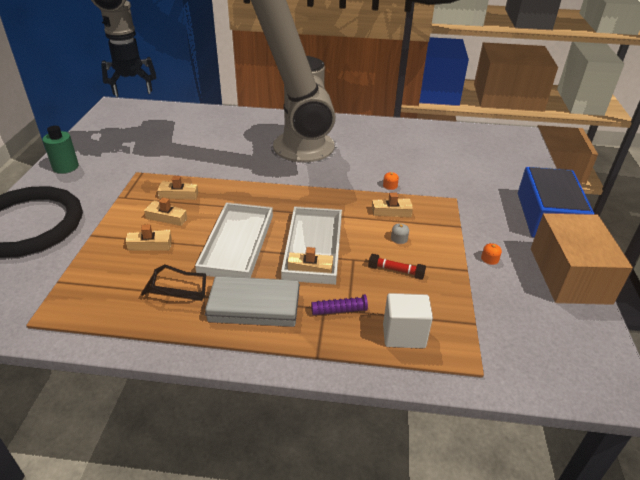

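The top view shows the first chock at the far end of the left tray (314,173). Loose chocks are at (507,193), (505,248), (508,299) and (220,295), the pump at (219,185) and the steel bell at (213,241). Pump and bell go in the right tray.

```bash
cat > h.py <<'E'
import numpy as np, cv2
from workcell import r, command_gripper, optics
from scipy.spatial.transform import Rotation as Ro
def top_cloud(name="top", im=None, d=None):
    if im is None: im,d=optics.get_image(name)
    m=optics.camera_model(name); K,R,t=(np.array(m[k]) for k in "KRt")
    return im, cloud(d,K,R.T,-R.T@t)
def cloud(d,K,Rwc,o):
    v,u=np.mgrid[0:480,0:640]
    p=np.stack([(u-K[0,2])/K[0,0]*d,(v-K[1,2])/K[1,1]*d,d],-1)@Rwc.T+o
    p[d<=0]=np.nan; return p
def wrist_cloud():
    s=r.read_state(); im,d=optics.get_image("wrist"); m=optics.camera_model("wrist")
    T=np.eye(4); T[:3,:3]=Ro.from_quat(s["eef_rot"]).as_matrix(); T[:3,3]=s["eef_pos"]
    T=T@np.array(m["tool_from_camera"]); return im, cloud(d,np.array(m["K"]),T[:3,:3],T[:3,3])
def blobs(mask, P, minpx=30):
    n,l,st,c=cv2.connectedComponentsWithStats(mask.astype(np.uint8))
    for i in range(1,n):
        if st[i,4]>=minpx: yield l==i, c[i]
def rect(pts):
    """centre, yaw of long side, sizes (m)"""
    (cx,cy),(w,h),_=R=cv2.minAreaRect((pts*1000).astype(np.float32)); b=cv2.boxPoints(R)
    e=[b[1]-b[0],b[2]-b[1]]; e=max(e,key=np.linalg.norm)
    return np.array([cx,cy])/1e3, np.arctan2(e[1],e[0]), sorted([w/1e3,h/1e3])
def chock(pts):
    """wedge pose from its top-face points (N,2): origin, yaw with head at +x"""
    c,yaw,sz=rect(pts); 
    for _ in range(3):
        u=np.array([np.cos(yaw),np.sin(yaw)]); n=np.array([-u[1],u[0]])
        x=(pts-c)@u; y=(pts-c)@n; x0=(x.max()+x.min())/2
        bins=np.arange(-48,48,8)/1e3; hi,lo,xs=[],[],[]
        for a in bins:
            s=(x-x0>=a)&(x-x0<a+.008)
            if s.sum()>3: xs.append(a+.004); hi.append(y[s].max()); lo.append(y[s].min())
        kh,bh=np.polyfit(xs,hi,1); kl,bl=np.polyfit(xs,lo,1)
        if kh-kl<0: yaw+=np.pi; continue       # widen towards +x
        # +y side straight, -y side slants by -16/110
        yaw+=((kh)+(kl+.1455))/2
    o=c+x0*u+((bh+bl)/2)*n
    return o, np.arctan2(np.sin(yaw),np.cos(yaw)), (x.max()-x.min(), bh-bl, kh-kl)
def find_chocks(im,P,x=(-9,9),y=(-9,9)):
    hsv=cv2.cvtColor(im,cv2.COLOR_RGB2HSV)
    z=P[...,2]; reg=(P[...,0]>x[0])&(P[...,0]<x[1])&(P[...,1]>y[0])&(P[...,1]<y[1])
    m=reg&(z>.034)&(z<.056)&(hsv[...,0]>8)&(hsv[...,0]<32)&(hsv[...,1]>50)&(hsv[...,2]>60)
    out=[]
    for b,c in blobs(m,P,150):
        pts=P[b]; o,yaw,info=chock(pts[:,:2])
        k=reg&(z>.062)&(z<.095)&(np.hypot(P[...,0]-o[0],P[...,1]-o[1])<.03)
        kc=rect(P[k][:,:2])[0] if k.sum()>5 else [np.nan]*2
        out.append(dict(o=o,yaw=yaw,info=np.round(info,3),knob=np.array(kc),z=np.median(pts[:,2]),px=c))
    return out
def down(yaw):
    """tool pointing down, tool y (closing line) along world direction yaw"""
    y=np.array([np.cos(yaw),np.sin(yaw),0]); z=np.array([0,0,-1.]); return Ro.from_matrix(np.stack([np.cross(y,z),y,z],1)).as_quat()
E
python3 - <<'E'
from h import *
np.set_printoptions(precision=4,suppress=True)
f=np.load("top0.npz"); im,P=top_cloud("top",f["im"],f["d"])
for c in find_chocks(im,P): print(c)
h=cv2.cvtColor(im,cv2.COLOR_RGB2HSV); z=P[...,2]
print("board z",z[150,260],"table",z[400,200],"tray floor",z[200,405])
m=((h[...,0]<6)|(h[...,0]>174))&(h[...,1]>150)&(h[...,2]>80)&(z>.015)&(z<.06)&(P[...,0]>.3)
for b,c in blobs(m,P,40): print("red",c,rect(P[b][:,:2]),P[b][:,2].max())
sub=np.zeros_like(m); sub[225:260,195:235]=1
b=sub&(z>.03); print("bell",rect(P[b][:,:2]),P[b][:,2].max(), im[241,213])
sub=np.zeros_like(m); sub[165:205,180:260]=1
b=sub&(z>.024); print("pump all",rect(P[b][:,:2]))
for n,(u0,u1) in {"L":(278,350),"R":(368,442)}.items():
    sub=np.zeros_like(m); sub[140:280,u0:u1]=1
    b=sub&(z>.036)&(z<.047)&(h[...,1]<40); print(n,rect(P[b][:,:2]),np.median(P[b][:,2]))
E
```

```text
{'o': array([0.5574, 0.6888]), 'yaw': np.float64(0.16791227530087144), 'info': array([0.2  , 0.004, 0.003]), 'knob': array([0.5573, 0.6889]), 'z': np.float64(0.045315940208321415), 'px': array([ 51.3389, 205.7411])}
{'o': array([0.6366, 0.1024]), 'yaw': np.float64(1.5990311791475702), 'info': array([0.108, 0.044, 0.145]), 'knob': array([0.6361, 0.1016]), 'z': np.float64(0.04816425113797629), 'px': array([311.3813, 173.1509])}
{'o': array([ 0.5992, -0.328 ]), 'yaw': np.float64(1.8440199918327242), 'info': array([0.113, 0.044, 0.151]), 'knob': array([ 0.5994, -0.3276]), 'z': np.float64(0.042757799264889984), 'px': array([503.385 , 193.7324])}
{'o': array([0.5151, 0.5625]), 'yaw': np.float64(-2.5761991963623103), 'info': array([0.041, 0.033, 0.012]), 'knob': array([nan, nan]), 'z': np.float64(0.03981174905613183), 'px': array([107.8168, 222.8022])}
{'o': array([ 0.4788, -0.3223]), 'yaw': np.float64(-1.7265015980858653), 'info': array([0.112, 0.044, 0.145]), 'knob': array([ 0.4792, -0.3217]), 'z': np.float64(0.04241046878787713), 'px': array([504.7442, 247.3446])}
{'o': array([0.3606, 0.
[... 900 characters left out ...]
.float32(1.3674604), [0.019498876571655274, 0.055642574310302735]) 0.04247490673403087
red [236.1915 188.8085] (array([0.5992, 0.2752]), np.float32(-0.12731119), [0.013675579071044922, 0.018796924591064454]) 0.040301102248989196
bell (array([0.478 , 0.3243]), np.float32(-0.7450764), [0.043530517578125, 0.045900543212890624]) 0.061979692050979196 [156 151 137]
pump all (array([0.6078, 0.3171]), np.float32(1.3740952), [0.028792318344116212, 0.14132565307617187])
L (array([0.5472, 0.0991]), np.float32(0.033903778), [0.13301602172851562, 0.26821954345703125]) 0.04202649109557366
R (array([ 0.5601, -0.1033]), np.float32(-0.03264716), [0.13485147094726563, 0.26851596069335937]) 0.04207728198089211
```

```bash
cat >> h.py <<'E'
TL=np.array([.5472,.0991]); YL=.034; TR=np.array([.5601,-.1033]); YR=-.0326
BASE=1.602
def slot(k,first=np.array([.6366,.1024]),p=.0468):
    u=np.array([np.cos(YL),np.sin(YL)]); return first-u*p*k, BASE+np.pi*(k%2)
def pick_yaws(pxy,pyaw,txy,tyaw,z=.22):
    """closing-line yaws (pick, place), of the two half-turns, within joint 6 range, least wrist turn"""
    best=None
    for a in (0,np.pi):
        q=r.solve_ik([*pxy,z],down(pyaw+a)); g=r.solve_ik([*txy,z],down(tyaw+a))
        if q is None or g is None: continue
        c=max(abs(q[5]),abs(g[5]))
        if best is None or c<best[0]: best=(c,pyaw+a,tyaw+a)
    return best[1:]
def look_chock(near):
    im,P=wrist_cloud(); cs=find_chocks(im,P)
    cs=[c for c in cs if abs(c["info"][0]-.111)<.012]
    return min(cs,key=lambda c:np.hypot(*(c["o"]-near))) if cs else None
def pick_place_chock(near,yaw,k,zl=.20):
    t,tyaw=slot(k); py,ty=pick_yaws(near,yaw,t,tyaw)
    command_gripper(.06,60); r.reach([*near,.26],down(py))
    c=look_chock(near); print("seen",c)
    if c is None or abs(np.sin(c["yaw"]-yaw))>.6 or np.hypot(*(c["o"]-near))>.08: print("STOP"); return
    py,ty=pick_yaws(c["o"],c["yaw"],t,tyaw); xy=(c["o"]+c["knob"])/2 if np.hypot(*(c["o"]-c["knob"]))<.006 else c["o"]
    r.reach([*xy,.15],down(py)); hit=r.move_straight([*xy,.0705],speed=.1,max_force=15)
    command_gripper(.0,60); s=r.read_state(); print("hit",hit,"grip",s["grip_width"],s["eef_pos"])
    r.move_straight([*xy,zl],speed=.2)
    if r.read_state()["grip_width"]<.015: print("STOP no grip"); return
    place_chock(t,ty,zl)
def place_chock(t,ty,zl=.20):
    r.reach([*t,zl],down(ty)); s=r.read_state(); print("grip over target",s["grip_width"],s["grip_force"])
    if s["grip_width"]<.015: print("STOP lost"); return
    hit=r.move_straight([*t,.105],speed=.15,max_force=15)
    hit=r.move_straight([*t,.078],speed=.04,max_force=12); s=r.read_state(); print("down hit",hit,s["eef_pos"],s["grip_width"])
    if s["eef_pos"][2]>.085: print("STOP high"); return
    command_gripper(.055); r.move_straight([*t,.15],speed=.2); r.move_straight([*t,.26],speed=.3)
    print("placed",look_chock(t),"target",t,"t",r.read_state()["time_s"])
E
python3 - <<'E'
from h import *
np.set_printoptions(precision=4,suppress=True)
pick_place_chock(np.array([.4788,-.3223]),-1.7265,1)
E
```

```text
seen {'o': array([ 0.478 , -0.3203]), 'yaw': np.float64(-1.7250126903332517), 'info': array([0.11 , 0.044, 0.144]), 'knob': array([ 0.4784, -0.3202]), 'z': np.float64(0.04278529551419688), 'px': array([314.2353, 213.2448])}
hit False grip 0.02100796563941518 [ 0.4785 -0.3206  0.0712]
grip over target 0.020857788665171694 58.87431442737579
down hit False [0.59   0.1008 0.078 ] 0.02086954467538443
placed {'o': array([0.6128, 0.1031]), 'yaw': np.float64(1.531981113794597), 'info': array([0.115, 0.09 , 0.009]), 'knob': array([0.6129, 0.1027]), 'z': np.float64(0.04877289835475285), 'px': array([311.1999, 188.2961])} target [0.5898 0.1008] t 9.1667
```

```bash
cat >> h.py <<'E'
def knobs():
    im,P=wrist_cloud(); k=(P[...,2]>.068)&(P[...,2]<.09)&(np.hypot(*(np.moveaxis(P[...,:2],-1,0)-TL[:,None,None]))<.14)
    return sorted([(np.round(rect(P[b][:,:2])[0],4).tolist(),int(b.sum())) for b,c in blobs(k,P,60)])
E
python3 - <<'E'
from h import *
np.set_printoptions(precision=4,suppress=True)
print(knobs())
pick_place_chock(np.array([.5992,-.328]),1.844,2); print(knobs(),r.read_state()["time_s"])
im,d=optics.get_image("wrist"); cv2.imwrite("pics/w2.png",im[...,::-1])
E
```

```text
[([0.5896, 0.1018], 667), ([0.6358, 0.1044], 698)]
seen {'o': array([ 0.5984, -0.3259]), 'yaw': np.float64(1.8466435424439265), 'info': array([0.11 , 0.044, 0.148]), 'knob': array([ 0.5985, -0.326 ]), 'z': np.float64(0.042769311569085255), 'px': array([308.2799, 214.1799])}
hit False grip 0.020593711304775317 [ 0.5988 -0.3262  0.0713]
grip over target 0.021230470819319128 58.99555206298828
down hit False [0.5432 0.0992 0.0779] 0.02078292515751351
placed {'o': array([0.566, 0.101]), 'yaw': np.float64(1.6755500907337364), 'info': array([0.115, 0.091, 0.001]), 'knob': array([0.5661, 0.1007]), 'z': np.float64(0.04878841701793302), 'px': array([312.3067, 188.1681])} target [0.5431 0.0992] t 18.45
[([0.5426, 0.1002], 667), ([0.5899, 0.1015], 692), ([0.636, 0.1042], 786)] 18.5
```

View pics/w2.png

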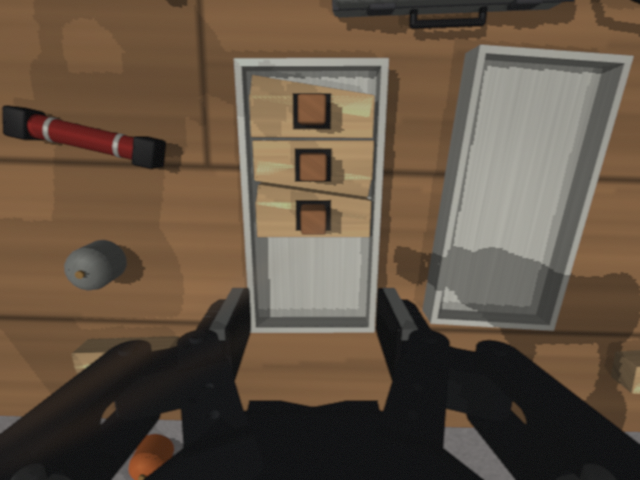

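The three chocks lie opposed and close together in the tray, knobs at about (312,110), (313,165) and (313,216). Pump, bell and the other loose chocks are in place. I'll do the next two.

```bash
python3 - <<'E'
from h import *
np.set_printoptions(precision=4,suppress=True)
pick_place_chock(np.array([.3659,-.3262]),-1.4554,3); print(knobs())
pick_place_chock(np.array([.3606,.3033]),1.7867,4); print(knobs(),r.read_state()["time_s"])
E
```

```text
seen {'o': array([ 0.3643, -0.3239]), 'yaw': np.float64(-1.4516702010301625), 'info': array([0.11 , 0.044, 0.147]), 'knob': array([ 0.3645, -0.3241]), 'z': np.float64(0.04277710286852715), 'px': array([314.6962, 214.354 ])}
hit False grip 0.0211589037075715 [ 0.3647 -0.3243  0.0711]
grip over target 0.021322085502395716 59.03721213340759
down hit False [0.4964 0.0976 0.078 ] 0.021106026275920006
placed {'o': array([0.5192, 0.0995]), 'yaw': np.float64(-1.6120511943176539), 'info': array([0.114, 0.089, 0.005]), 'knob': array([0.5193, 0.0992]), 'z': np.float64(0.048755529618722704), 'px': array([311.6064, 188.2262])} target [0.4963 0.0976] t 27.9333
[([0.4965, 0.0986], 653), ([0.5422, 0.1], 691), ([0.5892, 0.1019], 800), ([0.6354, 0.1042], 979)]
seen {'o': array([0.3595, 0.305 ]), 'yaw': np.float64(1.7839376486807896), 'info': array([0.11 , 0.044, 0.148]), 'knob': array([0.359 , 0.3051]), 'z': np.float64(0.042840385131489356), 'px': array([317.7776, 212.3582])}
hit False grip 0.020743235183189948 [0.3596 0.3052 0.0711]
grip over target 0.021558063808958403 58.80558371543884
down hit False [0.4496 0.096  0.078 ] 0.020859711041752455
placed None target [0.4495 0.096 ] t 37.3667
[([0.4492, 0.0962], 655), ([0.4958, 0.0976], 634), ([0.5413, 0.0996], 588), ([0.5891, 0.1011], 584), ([0.631, 0.1034], 393)] 37.4167
```

```bash
cat >> h.py <<'E'
def look_obj(near,rad,zmin,zmax=.07):
    im,P=wrist_cloud(); b=(P[...,2]>zmin)&(P[...,2]<zmax)&(np.hypot(P[...,0]-near[0],P[...,1]-near[1])<rad)
    best=max(blobs(b,P,100),key=lambda q:q[0].sum()); return rect(P[best[0]][:,:2])
def in_tray(x,y=0): return TR+np.array([x*np.cos(YR)-y*np.sin(YR), x*np.sin(YR)+y*np.cos(YR)])
def pp(near,yaw0,tx,rad,zmin,opn,rel,round_=False):
    t=in_tray(tx); ty0=YR+np.pi/2
    if round_: yaw0=ty0-np.pi/2
    py,ty=pick_yaws(near,yaw0+np.pi/2,t,ty0)
    command_gripper(opn,50); r.reach([*near,.26],down(py))
    c,yaw,sz=look_obj(near,rad,zmin); print("seen",c,yaw,sz)
    if round_: yaw=yaw0
    py,ty=pick_yaws(c,yaw+np.pi/2,t,ty0); ty=ty if round_ else ty
    r.reach([*c,.15],down(py)); hit=r.move_straight([*c,.041],speed=.1,max_force=12)
    command_gripper(.0,50); s=r.read_state(); print("hit",hit,"grip",s["grip_width"],s["eef_pos"])
    w=s["grip_width"]; r.move_straight([*c,.17],speed=.2)
    r.reach([*t,.17],down(ty)); s=r.read_state(); print("over",s["grip_width"],s["grip_force"])
    if w<.015 or abs(s["grip_width"]-w)>.005: print("STOP"); return
    r.move_straight([*t,.075],speed=.15,max_force=15); hit=r.move_straight([*t,.0475],speed=.04,max_force=12); s=r.read_state()
    print("down",hit,s["eef_pos"]); 
    if s["eef_pos"][2]>.056: print("STOP high"); return
    command_gripper(rel); r.move_straight([*t,.13],speed=.12); r.move_straight([*t,.26],speed=.3)
    print("t",r.read_state()["time_s"])
E
python3 - <<'E'
from h import *
np.set_printoptions(precision=4,suppress=True)
pp(np.array([.6078,.3171]),1.374,-.05,.09,.024,.06,.045)
pp(np.array([.478,.3243]),0,.075,.06,.03,.075,.065,True)
im,d=optics.get_image("wrist"); cv2.imwrite("pics/w3.png",im[...,::-1])
E
```

```text
seen [0.6064 0.3196] 1.3714546 [0.02773987579345703, 0.13905934143066406]
hit False grip 0.020122804518863766 [0.6068 0.3197 0.0417]
over 0.020186534793736614 48.87825071811676
down True [ 0.5097 -0.1015  0.0476]
t 47.35
seen [0.477  0.3269] -0.01218072 [0.04439131927490234, 0.04466736221313477]
hit False grip 0.044410717156581576 [0.4774 0.3271 0.0418]
over 0.04436299473103441 51.07347071170807
down True [ 0.6345 -0.1056  0.0478]
t 57.6167
```

View pics/w3.png

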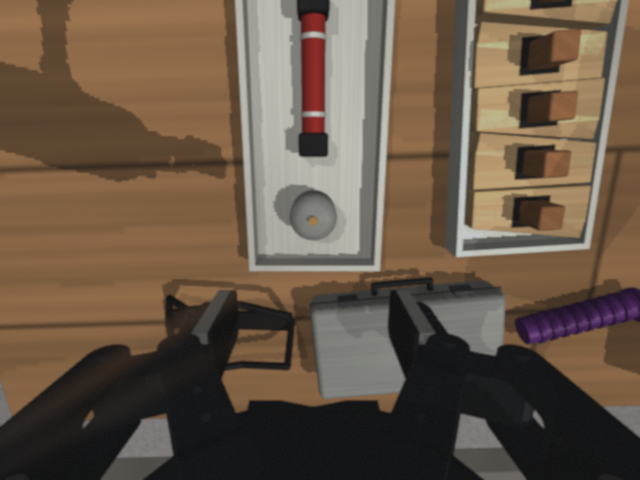

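The pump (313,75) and the bell (313,215) are in line in the right tray. Next I'll retract and check everything from the top camera.

```bash
python3 - <<'E'
from h import *
np.set_printoptions(precision=4,suppress=True)
r.movej([-1.333,.342,1.524,0,1.275,-.146]); r.hold(.5)
im,P=top_cloud(); cv2.imwrite("pics/top_end.png",im[...,::-1])
z=P[...,2]; u=np.array([np.cos(YL),np.sin(YL)])
k=(z>.066)&(z<.09)&(np.hypot(P[...,0]-TL[0],P[...,1]-TL[1])<.14)
for b,c in blobs(k,P,20): print("knob",rect(P[b][:,:2])[0],P[b][:,2].max())
L=(P[...,:2]-TR)@np.array([[np.cos(YR),-np.sin(YR)],[np.sin(YR),np.cos(YR)]])
b=(abs(L[...,0])<.12)&(abs(L[...,1])<.055)&(z>.03)
for q,c in blobs(b,P,30): print("tray R",rect(L[q]),P[q][:,2].max())
E
```

```text
knob [0.6359 0.1019] 0.0843785922269562
knob [0.59   0.0993] 0.08465850612264503
knob [0.5437 0.0973] 0.084299009549194
knob [0.5002 0.0919] 0.08617923476450429
knob [0.4504 0.0941] 0.08570113362568521
tray R (array([ 0.0749, -0.001 ]), np.float32(-1.5192647), [0.04362762069702148, 0.04551906585693359]) 0.06694617689307969
tray R (array([-0.0501, -0.0005]), np.float32(0.0058566015), [0.02714984893798828, 0.13934214782714843]) 0.052737280184014024
```

View pics/top_end.png

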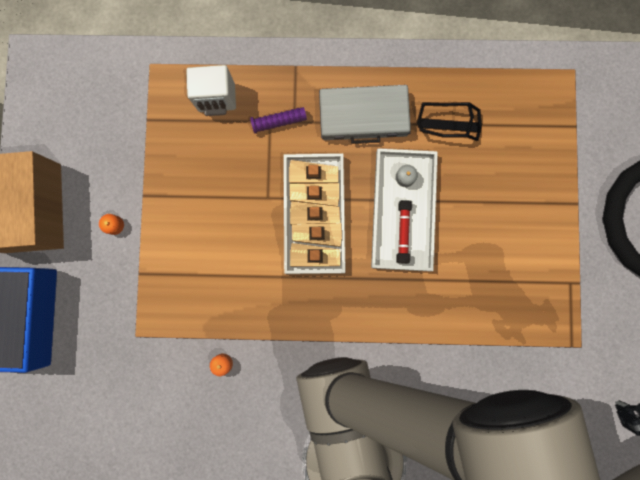

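All five chocks, the pump and the bell are packed. One chock (knob at (316,233)) has moved a few millimetres since it was placed, so I'll check that it still lies flat.

```bash
python3 - <<'E'
from h import *
np.set_printoptions(precision=4,suppress=True)
py=pick_yaws([.48,.096],BASE,[.48,.096],BASE)[0]
r.reach([.48,.096,.25],down(py)); im,P=wrist_cloud(); cv2.imwrite("pics/w4.png",im[...,::-1])
print(knobs()); z=P[...,2]
for k,c in ((3,(.4985,.092)),(4,(.45,.095)),(2,(.543,.099))):
    d=P[...,:2]-np.array(c); b=(abs(d[...,0])<.013)&(abs(d[...,1])<.05)&(abs(d[...,1])>.02)&(z>.03)&(z<.065)
    A=np.c_[d[b],np.ones(b.sum())]; print(k,b.sum(),np.linalg.lstsq(A,P[b][:,2],rcond=None)[0])
E
```

```text
[([0.4494, 0.0962], 714), ([0.4991, 0.0936], 680), ([0.543, 0.0989], 650), ([0.5888, 0.1012], 614), ([0.6349, 0.1037], 598)]
3 1658 [ 0.0021 -0.0007  0.0489]
4 1867 [ 0.0006 -0.0002  0.0488]
2 1480 [-0.0017  0.0005  0.0489]
```

View pics/w4.png

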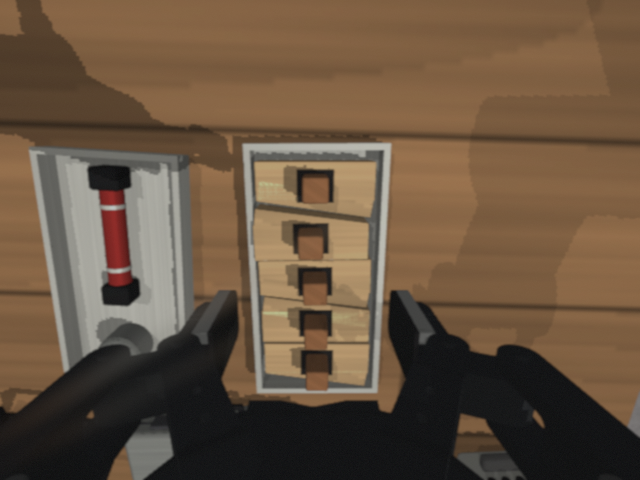

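All five chocks lie flat. The knocked one, at (310,238), is about 5 mm off but well inside the tolerances, so I'm handing in.

```bash
python3 -c "
from workcell import r
print(r.finish_job(), r.read_state()['time_s'])"
```

```text
the job is handed in; nothing more can be done
the job is handed in; nothing more can be done
```

The job is handed in: all four loose chocks lie flat in the left tray, side by side and head to tail on from the first one. The pump and the bell are in line in the right tray. One chock was knocked about 5 mm after it was placed, still within tolerance by my last camera check; the hand-in call did not report a verdict.

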